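Centre the wobbly boiler on the test pedestal

ROBOT

A 6-joint arm with a two-finger parallel gripper is mounted at the origin on the work surface. World frame = base frame: x ahead of the robot, y to its left, z up, the work surface at z = 0. Lengths are in m, angles in degrees, forces in N, time in s.
With the tool pointing down it reaches from about 0.3 to 0.775 m from the base axis. Payload 14.6 kg.
Tool frame: the origin (TCP) lies at the very end of the fingers, on their centre line; the grasp point (between the pads) lies 19 mm behind it; z points along the fingers, x is the direction in which the jaws open and shut, and the axes are right-handed (so a half turn about z gives the same grasp; the last joint's range is limited). The gripper opens to 85 mm and grips with 20 to 120 N. Pads are 22 mm wide; open, the fingers measure 114 mm over their backs; the gripper's body (76 mm by 85 mm) begins 54 mm behind the grasp point. The pads swing forward as they close: fully open they stand 13 mm farther back than shut.
Start: joints at [70.497, 17.183, 87.147, -0, 75.671, -3.816], TCP at [0.149, 0.53, 0.231] pointing down, gripper open.
Joint ranges: [-173.82, 173.82], [-45.26, 126.66], [13.44, 144.39], [-59.66, 239.66], [0, 175.72], [-146.38, 146.38]. Speed limits (degrees/s): [127.2, 127.2, 147.25, 180, 180, 180].

INTERFACE

Orientations are given as a 3x3 rotation matrix whose columns are the frame's x, y, z axes.
In Python, from rig import ctrl, vision gives the robot as it stands. The module is installed in compiled form; this text tells all that it offers.
- The arm moves only by the tool move_arm, never from a script. Its arguments are lists of equal length, an entry for each row: "twist": the turn, a rotation vector about the world's x, y, z as a fraction of full scale, a list of three; "offset": the shift along the world's x, y, z as a fraction of full scale, a list of three; "fingers": the gripper's target within -1 to 1 (fully open at 1, half-way at 0, shut at -1). In form: {"twist": [[wx, wy, wz], ...], "offset": [[x, y, z], ...], "fingers": [fingers, ...]}. A call has exactly 10 rows; each row is the pose to reach, as a shift and turn from the pose measured when the call began; what a row does not reach only later rows make up. Full scale, the value 1, is 0.75 m for a shift and 120 degrees for a turn. A row lasts 1/10 s, in which the tool goes at most 50 mm and 8.59 degrees, less where a joint would pass 70% of its speed; a pose out of reach is approached as far as the arm can. A call with a number of a shift or a turn outside -1 to 1 is refused whole. A call with a gripper value outside its range is refused whole. The fingers move at their own pace and stop on an object; "force" is the grip in N (left out, the last holds). Time passes only in rows, so rows that repeat a pose let the fingers close, or fill a call up. It gives the time, the measured TCP pose, the force and the opening at its end, in the units of the state.
- ctrl.get_obs(): the state, without advancing time (a new reading comes with each control period).
- vision.grab_frame(name): name is "scene" or "top"; returns a dict with "pixels" (420x560x3 uint8, blue, green, red), "intrinsics" (3x3 intrinsics, pixels), "k1" (the pictures are not rectified: a ray, as slopes to the right and down, at radius r is drawn at 1 + k1 r^2 times it, then the intrinsics apply), "camera_from_world" (4x4, takes a point from world to camera coordinates). Camera axes: x right, y down, z forward; pixel columns grow to the right and rows downward; lengths in m; the calibration is good to about 2 mm. A picture is of the moment at which its call begins. There is no depth.
- ctrl.job_done(): hands the job in, once; it reports no verdict.
The state is a dict: "time": time; "joints": joint angles; "dq": joint speeds; "tau": joint torques, N m; "eef_pos": TCP position; "tcp_rot": TCP orientation; "contact_force": force on the tool from outside, world axes, zero at the start; "wrist_torque": the same for the moment, N m; "finger_gap": finger opening in m.
Only numpy, scipy, OpenCV 4.12 (cv2) and the standard library are available. Lean on these libraries where they do the work, as an engineer would, in place of code of your own. Each camera call takes 0.05 s, during which the arm holds its last target. There are 200 camera calls.

TASK

The small boiler standing on its narrow outlet stub is off-centre on the round pedestal of the leak-test jig. Push it to the middle of the pedestal with light taps of the fingertips, from outside and low down, so that it ends standing upright and still, centred, with the robot clear of it. It tips easily: do not knock it over or off, do not take it between the fingers or lift it, and leave the other parts on the bench alone.

Things in the scene. Friction and masses are not known exactly. Their poses are not given: they have to be found in the camera images.
- boiler: Loose boiler, dull aluminium, about 0.25 kg, 61 mm tall. Stands on a brass stub 26 mm in diameter, 6 mm high; above it a flange 60 mm in diameter, 6 to 18 mm up (widest part: pushed here it slides); body 38 mm in diameter to 42 mm, then a dome and a 10 mm stub on top. Pushed high it tips over. Origin: centre of the stub's underside; z up its axis; round, yaw is free.
- pedestal_top (a point): Centre of the upper face of the fixed round pedestal: the boiler's axis belongs here. Grey top plate 100 mm in diameter, 10 mm thick, level, its face 60 mm above the bench, on a 48 mm column; foot 124 mm in diameter, 10 mm high. A dark circle 72 mm in inside diameter is marked about the centre: a centred boiler's flange leaves a 6 mm gap all round.
- basket: Bystander, loose: round steel filter basket, a cup 62 mm in diameter and 26 mm high. Origin at the centre of its underside.
- valve: Bystander, loose: solenoid valve, brass block 30 x 30 mm with a black coil on top, 52 mm high. Origin at the centre of its underside.
- pump: Bystander, loose: small grey vibration pump lying on the bench, 106 mm long, 36 mm wide, 41 mm high. Origin under the middle of its grey body.
Things that resemble listed ones, but are neither listed nor needed, are in the scene too. Of the things that look like the boiler, the largest one is meant. There is more than one size of the part that bears pedestal_top; the job needs the smaller.

How it is judged:
By the outcome, as a careful person would: the job done as asked, in the order asked, and still so for the second after the job is handed in, with the robot touching nothing.
It also fails if it takes over 38 s, if anything falls off the work surface, if the arm or the gripper's body presses on something with over 40 N, if the wrist force passes 120 N, or if a joint passes its speed limit or range.

## Working session

There is one attempt and no reset: what is moved stays moved. The work goes in short steps, Python scripts to look and compute and a tool call to move; the robot and the scene stay as the last step left them, time stands still between calls to the robot, and variables do not carry over. Pictures are saved under pics/ and viewed, about 8 in all and at most 12, crops included, and the job is handed in when it is done.

Besides the shell and the picture viewer there is one more tool, called after "Request:" in YAML: its name, and indented under it one key for each argument. move_arm: Moves the arm, as the interface text tells. Its arguments: {"type":"object","properties":{"twist":{"type":"array","items":{"type":"array","items":{"type":"number","minimum":-1,"maximum":1}}},"offset":{"type":"array","items":{"type":"array","items":{"type":"number","minimum":-1,"maximum":1}}},"fingers":{"type":"array","items":{"type":"number"}},"force":{"type":"number"}},"required":["twist","offset","fingers"]}

```bash
mkdir -p pics
cat > h.py <<'E'
import numpy as np, cv2
from rig import ctrl, vision
def grab(n,save=None):
    f=vision.grab_frame(n)
    if save: cv2.imwrite(f'pics/{save}.png',f['pixels'])
    return f
def K(f):
    k=np.array(f['intrinsics'],float); T=np.array(f['camera_from_world'],float); return k,T,np.array([f['k1'],0,0,0,0.])
def ray_z(f,uv,z):
    k,T,d=K(f); uv=np.array(uv,float).reshape(-1,1,2)
    p=cv2.undistortPointsIter(uv,k,d,None,None,(3,100,1e-10)).reshape(-1,2) if hasattr(cv2,'undistortPointsIter') else cv2.undistortPoints(uv,k,d).reshape(-1,2)
    r=np.c_[p,np.ones(len(p))]@T[:3,:3]; o=-T[:3,:3].T@T[:3,3]
    return o+r*((z-o[2])/r[:,2])[:,None]
def proj(f,P):
    k,T,d=K(f); P=np.array(P,float).reshape(-1,3)
    return cv2.projectPoints(P,cv2.Rodrigues(T[:3,:3])[0],T[:3,3],k,d)[0].reshape(-1,2)
E
python3 - <<'E'
from h import *
for n in('scene','top'):
    f=grab(n,n+'0'); k,T,d=K(f); print(n,k[0,0],k[0,2],k[1,2],d[0],-T[:3,:3].T@T[:3,3],T[2,:3])
o=ctrl.get_obs();print(o)
E
```

```text
scene 428.97473507370177 278.9747948806827 207.14065628372578 -0.1313947707049102 [ 0.97798434 -0.22437756  0.54599691] [-0.61511602  0.39282325 -0.68360966]
top 518.2630378580179 278.6926375904338 209.02704287201223 -0.11600774842133164 [0.44191588 0.0464566  1.04841024] [ 0.09198364  0.0094861  -0.99571533]
{'time': 0.1, 'joints': array([ 7.04972338e+01,  1.72130936e+01,  8.71778547e+01, -1.85782459e-03,
        7.56692185e+01, -3.81548506e+00]), 'dq': array([ 0.00144357, -0.0376748 , -0.13267756,  0.07502415,  0.01754176,
       -0.01190012]), 'tau': array([ 2.11327773e-03, -5.44376349e+01, -3.62377918e+01, -1.06371667e-05,
        3.00960550e-03, -2.09009215e-06]), 'eef_pos': array([0.14864798, 0.5293108 , 0.23076363]), 'tcp_rot': array([[ 2.70378823e-01,  9.62753961e-01, -3.20967666e-04],
       [ 9.62753442e-01, -2.70379011e-01, -1.00034769e-03],
       [-1.04987162e-03, -3.85398938e-05, -9.99999448e-01]]), 'contact_force': array([-0.54862873,  0.57181439,  0.10421958]), 'wrist_torque': array([ 0.01833079, -0.00899737, -0.01022224]), 'finger_gap': 0.08527114784818586}
```

View pics/scene0.png

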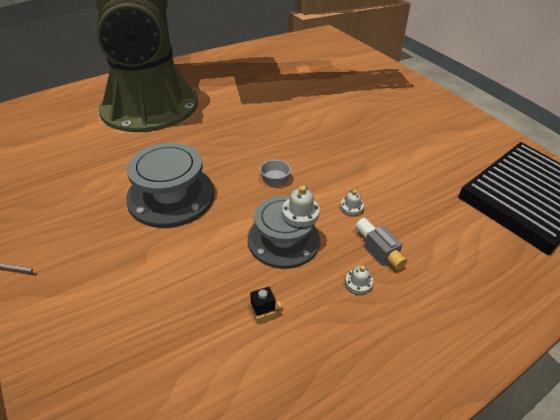

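View pics/top0.png

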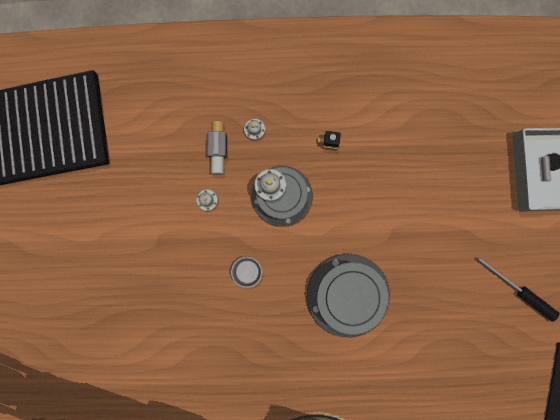

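Candidates for the boiler: top (270,184) on the small pedestal, the largest; (254,129) and (207,200) are smaller copies on the bench. Candidates for the pedestal: (282,194), the smaller one, and (350,297), the larger. I choose (270,184) on (282,194) and check that in one close crop.

Run:
```python
from h import *
a=cv2.imread('pics/top0.png')[150:240,230:330]; b=cv2.imread('pics/scene0.png')[170:270,235:335]
a=cv2.resize(a,(400,360),interpolation=2); b=cv2.resize(b,(400,400),interpolation=2)
cv2.imwrite('pics/crop0.png',np.hstack([np.vstack([a,np.zeros((40,400,3),np.uint8)]),b]))
f=grab('top')
p=ray_z(f,[[282,194]],.06)[0];print('ped',p, 'boiler',ray_z(f,[[270,184]],.078)[0])
for uv in[[254,129],[207,200],[217,148]]:print(ray_z(f,[uv],.02)[0])
print(ray_z(f,[[247,272],[332,140]],.026)); print('px/m',proj(f,[p,p+[.05,0,0],p+[0,.05,0]]))
```

```text
ped [0.56201341 0.04872355 0.06      ] boiler [0.57951269 0.07081308 0.078     ]
[0.70136466 0.10184067 0.02      ]
[0.55920424 0.1993758  0.02      ]
[0.66452231 0.17767737 0.02      ]
[[ 0.41393789  0.12187987  0.026     ]
 [ 0.67257056 -0.0547618   0.026     ]]
px/m [[282.         194.        ]
 [281.26811445 168.29951438]
 [255.99303713 194.75399378]]
```

View pics/crop0.png

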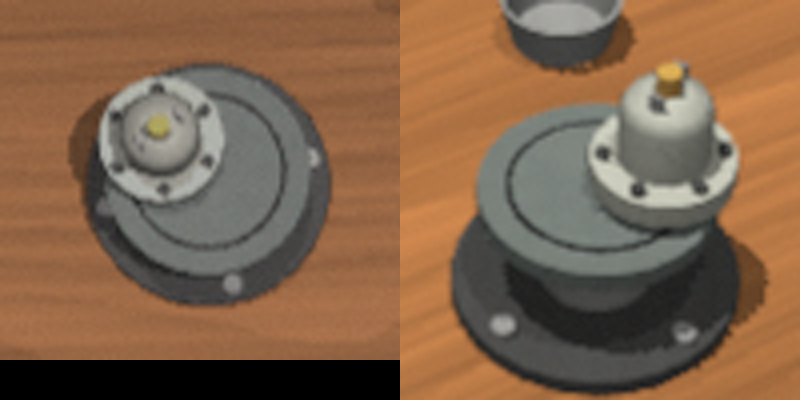

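```bash
cat >> h.py <<'E'
from scipy.optimize import least_squares
def fit(P,r,c0):
    R=lambda c:np.hypot(P[:,0]-c[0],P[:,1]-c[1])-r
    for _ in range(4):
        keep=abs(R(c0))<.012 if _==0 else abs(R(c0))<.003
        Q=P[keep]; s=least_squares(lambda c:np.hypot(Q[:,0]-c[0],Q[:,1]-c[1])-r,c0,loss='soft_l1',f_scale=.0007); c0=s.x
    g=least_squares(lambda c:np.hypot(Q[:,0]-c[0],Q[:,1]-c[1])-c[2],[*c0,r],loss='soft_l1',f_scale=.0007).x
    return c0,keep.sum(),np.abs(s.fun).mean(),g
def edges(f,lo,hi,c,rad,z,up=4,excl=None):
    """outer contour points (px) of low-saturation pixels in grey range, near world point c"""
    im=cv2.GaussianBlur(f['pixels'],(3,3),0)
    k=proj(f,[*c,z])[0]; x0,y0=(k-45).astype(int)
    cr=cv2.resize(im[y0:y0+90,x0:x0+90],None,fx=up,fy=up,interpolation=cv2.INTER_CUBIC)
    b,g,r=[cr[...,i].astype(int) for i in range(3)]
    m=((g>lo)&(g<hi)&(r-b<45)).astype(np.uint8)
    cs,_=cv2.findContours(m,cv2.RETR_LIST,cv2.CHAIN_APPROX_NONE)
    p=np.vstack([q.reshape(-1,2) for q in cs if len(q)>40])
    return (p+.5)/up-.5+[x0,y0]
def flange(f,c0):
    return fit(ray_z(f,edges(f,140,256,c0,.03,.078),.078),.03,np.array(c0))
def plate(f,c0):
    return fit(ray_z(f,edges(f,80,256,c0,.05,.06),.06),.05,np.array(c0))
E
python3 - <<'E'
from h import *
for n in('top','scene'):
    f=grab(n); print(n)
    for uv in ([(270,184),(283,205),(300,222),(262,200),(258,190)] if n=='top' else [(265,215),(290,250)]): print(uv,f['pixels'][uv[1],uv[0]])
    print('plate',plate(f,[.562,.049])); print('fl',flange(f,[.5795,.071]))
E
```

```text
top
(270, 184) [ 92 116 126]
(283, 205) [118 122 119]
(300, 222) [ 68 103 156]
(262, 200) [107 110 108]
(258, 190) [118 121 122]
plate (array([0.56693015, 0.04852488]), np.int64(509), np.float64(0.0011596865491181878), array([0.56698323, 0.04915675, 0.05109386]))
fl (array([0.57919993, 0.07090353]), np.int64(325), np.float64(0.001184077754549017), array([0.57932502, 0.07060632, 0.02885738]))
scene
(265, 215) [124 131 123]
(290, 250) [37 39 38]
plate (array([0.56322614, 0.05135435]), np.int64(475), np.float64(0.00044102216264958635), array([0.56321265, 0.05120063, 0.04981334]))
fl (array([0.57560899, 0.07235543]), np.int64(347), np.float64(0.0006818574572601874), array([0.57576973, 0.07224179, 0.02973658]))
```

Request:
move_arm:
  twist:
    - [0,0,-0.875]
    - [0,0,-0.875]
    - [0,0,-0.875]
    - [0,0,-0.875]
    - [0,0,-0.875]
    - [0,0,-0.875]
    - [0,0,-0.875]
    - [0,0,-0.875]
    - [0,0,-0.875]
    - [0,0,-0.875]
  offset:
    - [0.618,-0.535,-0.08]
    - [0.618,-0.535,-0.08]
    - [0.618,-0.535,-0.08]
    - [0.618,-0.535,-0.08]
    - [0.618,-0.535,-0.08]
    - [0.618,-0.535,-0.08]
    - [0.618,-0.535,-0.08]
    - [0.618,-0.535,-0.08]
    - [0.618,-0.535,-0.08]
    - [0.618,-0.535,-0.08]
  fingers: [-1,-1,-1,-1,-1,-1,-1,-1,-1,-1]
  force: 20

```text
time: 1.25
eef_pos: [0.5262, 0.2021, 0.1822]
tcp_rot: [[0.978, -0.208, -0.0], [-0.208, -0.978, 0.0], [-0.0, -0.0, -1.0]]
contact_force: [0.5, 0.7, 0.3]
finger_gap: 0.0002
```

Request:
move_arm:
  twist:
    - [0,0,-0.156]
    - [0,0,-0.156]
    - [0,0,-0.156]
    - [0,0,-0.156]
    - [0,0,-0.156]
    - [0,0,-0.156]
    - [0,0,-0.156]
    - [0,0,-0.156]
    - [0,0,-0.156]
    - [0,0,-0.156]
  offset:
    - [0.1144,-0.0988,-0.043]
    - [0.1144,-0.0988,-0.043]
    - [0.1144,-0.0988,-0.043]
    - [0.1144,-0.0988,-0.043]
    - [0.1144,-0.0988,-0.043]
    - [0.1144,-0.0988,-0.1]
    - [0.1144,-0.0988,-0.13]
    - [0.1144,-0.0988,-0.156]
    - [0.1144,-0.0988,-0.156]
    - [0.1144,-0.0988,-0.156]
  fingers: [-1,-1,-1,-1,-1,-1,-1,-1,-1,-1]

```text
time: 2.25
eef_pos: [0.6119, 0.1289, 0.0664]
tcp_rot: [[0.861, -0.509, 0.001], [-0.509, -0.861, 0.001], [0.0, -0.001, -1.0]]
contact_force: [0.7, 0.2, 0.4]
finger_gap: 0.0003
```

```bash
cat >> h.py <<'E'
def ring(f,c0,z=.06):
    g=f['pixels'][...,1].astype(np.float32); im=cv2.resize(g,None,fx=4,fy=4,interpolation=cv2.INTER_CUBIC)
    bh=cv2.morphologyEx(im,cv2.MORPH_BLACKHAT,np.ones((17,17)))
    ys,xs=np.nonzero(bh>18); p=np.c_[(xs+.5)/4-.5,(ys+.5)/4-.5]
    k=proj(f,[*c0,z])[0]; p=p[np.hypot(*(p-k).T)<30]
    P=ray_z(f,p,z); r=np.hypot(P[:,0]-c0[0],P[:,1]-c0[1]); P=P[(r>.030)&(r<.042)]
    return fit(P,.0365,np.array(c0))
E
python3 - <<'E'
from h import *
for n in('top','scene'):
    f=grab(n,n+'1'); print(n)
    print('ring',ring(f,[.5645,.05])); print('plate',plate(f,[.5645,.05])); print('fl',flange(f,[.578,.0715]))
a=cv2.imread('pics/top1.png')[130:250,220:340]; b=cv2.imread('pics/scene1.png')[130:250,245:365]
cv2.imwrite('pics/crop1.png',cv2.resize(np.hstack([a,b]),None,fx=3.3,fy=3.3,interpolation=2))
E
```

```text
top
ring (array([0.56538968, 0.04935058]), np.int64(2119), np.float64(0.0010445668495147355), array([0.56537121, 0.04979969, 0.03687304]))
plate (array([0.56680734, 0.04493298]), np.int64(367), np.float64(0.0011348010433141116), array([0.5667172 , 0.04523966, 0.05036774]))
fl (array([0.57990055, 0.07010373]), np.int64(152), np.float64(0.0006521648972248836), array([0.58026378, 0.0681442 , 0.02838507]))
scene
ring (array([0.56197056, 0.05146216]), np.int64(3036), np.float64(0.001193382593660861), array([0.56202548, 0.05202712, 0.03707591]))
plate (array([0.5636133 , 0.05056819]), np.int64(479), np.float64(0.000592430853681443), array([0.56359196, 0.05075299, 0.05023474]))
fl (array([0.57614869, 0.07156855]), np.int64(354), np.float64(0.0007828138355350177), array([0.57612083, 0.07160158, 0.03005939]))
```

View pics/crop1.png

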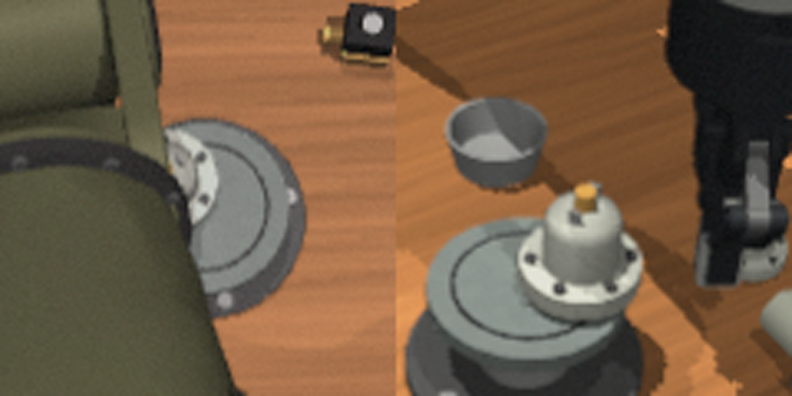

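Request:
move_arm:
  twist:
    - [0,0,-0.014]
    - [0,0,-0.014]
    - [0,0,-0.014]
    - [0,0,-0.014]
    - [0,0,-0.014]
    - [0,0,-0.014]
    - [0,0,-0.014]
    - [0,0,-0.014]
    - [0,0,-0.014]
    - [0,0,-0.014]
  offset:
    - [-0.0036,-0.0056,-0.0032]
    - [-0.0071,-0.0113,-0.0032]
    - [-0.0107,-0.0169,-0.0032]
    - [-0.0142,-0.0225,-0.0032]
    - [-0.0156,-0.0248,-0.0032]
    - [-0.017,-0.027,-0.0032]
    - [-0.0178,-0.0282,-0.0032]
    - [-0.0186,-0.0293,-0.0032]
    - [-0.0193,-0.0304,-0.0032]
    - [-0.02,-0.0316,-0.0032]
  fingers: [-1,-1,-1,-1,-1,-1,-1,-1,-1,-1]

```text
time: 3.35
eef_pos: [0.5975, 0.105, 0.0647]
tcp_rot: [[0.845, -0.535, 0.002], [-0.535, -0.845, 0.001], [0.002, -0.002, -1.0]]
contact_force: [1.6, 1.0, -0.0]
finger_gap: 0.0003
```

```bash
cat > m.py <<'E'
from h import *; import sys
f=grab('scene',sys.argv[1]); r=ring(f,[.5625,.051]); p=plate(f,[.5635,.0509])
g=min((flange(f,np.array([.5635,.051])+t*np.array([.0134,.0208])) for t in(0,.5,1)),key=lambda s:-s[1])
print('ring',r[0]*1e3,'plate',p[0]*1e3,p[1],'fl',g[0]*1e3,g[1],g[2]*1e3,'off',(g[0]-p[0])*1e3)
o=ctrl.get_obs(); print(o['eef_pos'],o['contact_force'])
E
python3 m.py s2
```

```text
ring [562.03957357  51.558693  ] plate [563.55644258  50.50786611] 472 fl [575.11981583  70.46770765] 328 0.6700688672686944 off [11.56337326 19.95984155]
[0.5974393  0.10487007 0.06465831] [1.30356585 1.16522911 0.56763215]
```

Request:
move_arm:
  twist:
    - [0,0,0]
    - [0,0,0]
    - [0,0,0]
    - [0,0,0]
    - [0,0,0]
    - [0,0,0]
    - [0,0,0]
    - [0,0,0]
    - [0,0,0]
    - [0,0,0]
  offset:
    - [-0.001,-0.0016,0]
    - [-0.002,-0.0032,0]
    - [-0.003,-0.0047,0]
    - [-0.004,-0.0063,0]
    - [-0.005,-0.0079,0]
    - [-0.006,-0.0095,0]
    - [-0.007,-0.0111,0]
    - [-0.008,-0.0126,0]
    - [-0.009,-0.0142,0]
    - [-0.0099,-0.0158,0]
  fingers: [-1,-1,-1,-1,-1,-1,-1,-1,-1,-1]

```text
time: 4.4
eef_pos: [0.59, 0.0929, 0.0647]
tcp_rot: [[0.845, -0.535, 0.002], [-0.535, -0.845, 0.001], [0.002, -0.002, -1.0]]
contact_force: [0.6, 0.7, -0.1]
finger_gap: 0.0001
```

```bash
python3 m.py s3; python3 -c "
import cv2;cv2.imwrite('pics/crop3.png',cv2.resize(cv2.imread('pics/s3.png')[150:270,225:375],None,fx=4,fy=4,interpolation=2))"
```

```text
ring [562.17762682  51.57250236] plate [563.48500831  50.60609933] 489 fl [567.63654196  58.25064059] 322 0.6548705639565565 off [4.15153366 7.64454126]
[0.58987997 0.09275078 0.06465069] [0.30519894 0.74020225 0.37577539]
```

View pics/crop3.png

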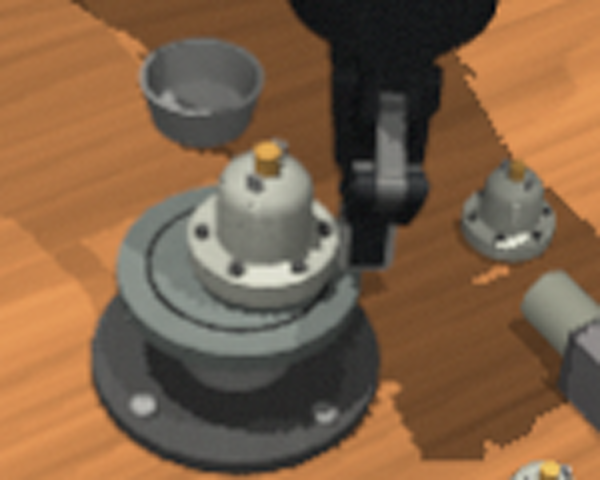

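Request:
move_arm:
  twist:
    - [0,0,0]
    - [0,0,0]
    - [0,0,0]
    - [0,0,0]
    - [0,0,0]
    - [0,0,0]
    - [0,0,0]
    - [0,0,0]
    - [0,0,0]
    - [0,0,0]
  offset:
    - [-0.0006,-0.001,0]
    - [-0.0012,-0.002,0]
    - [-0.0018,-0.0029,0]
    - [-0.0024,-0.0039,0]
    - [-0.003,-0.0049,0]
    - [-0.0036,-0.0058,0]
    - [-0.0042,-0.0068,0]
    - [-0.0042,-0.0068,0]
    - [0.005,0.008,0]
    - [0.022,0.035,0]
  fingers: [-1,-1,-1,-1,-1,-1,-1,-1,-1,-1]

```text
time: 5.45
eef_pos: [0.6067, 0.119, 0.0648]
tcp_rot: [[0.844, -0.536, 0.002], [-0.536, -0.844, 0.001], [0.001, -0.002, -1.0]]
contact_force: [0.1, 1.2, -0.4]
finger_gap: 0.0002
```

Request:
move_arm:
  twist:
    - [0,0,0]
    - [0,0,0]
    - [0,0,0]
    - [0,0,0]
    - [0,0,0]
    - [0,0,0]
    - [0,0,0]
    - [0,0,0]
    - [0,0,0]
    - [0,0,0]
  offset:
    - [0.02,0.04,0.05]
    - [0.02,0.08,0.1]
    - [0.02,0.13,0.12]
    - [0.0,0.19,0.12]
    - [0.0,0.25,0.12]
    - [0.0,0.25,0.12]
    - [0.0,0.25,0.12]
    - [0.0,0.25,0.12]
    - [0.0,0.25,0.12]
    - [0.0,0.25,0.12]
  fingers: [-1,-1,-1,-1,-1,-1,-1,-1,-1,-1]

```text
time: 6.45
eef_pos: [0.6071, 0.3057, 0.1549]
tcp_rot: [[0.843, -0.537, 0.002], [-0.537, -0.843, 0.001], [0.001, -0.002, -1.0]]
contact_force: [-0.6, -0.2, 1.1]
finger_gap: -0.0002
```

```bash
python3 m.py s4
python3 - <<'E'
from h import *
f=grab('top','top4'); print(ring(f,[.5655,.0495]),plate(f,[.5655,.0495]),flange(f,[.566,.052]),sep='\n')
a=cv2.imread('pics/top4.png')[155:230,245:320]; b=cv2.imread('pics/s4.png')[175:250,245:320]
cv2.imwrite('pics/crop4.png',cv2.resize(np.hstack([a,b]),None,fx=5.3,fy=5.3,interpolation=2))
E
```

```text
ring [562.2678388   51.46199688] plate [563.50199877  50.65529913] 534 fl [564.15987694  52.99502872] 319 0.8516102103915897 off [0.65787817 2.33972959]
[0.60705332 0.30581624 0.15496014] [ 0.27815397 -0.29033875 -0.6339831 ]
(array([0.56539822, 0.04970126]), np.int64(3961), np.float64(0.0010802899475014739), array([0.56540266, 0.0496997 , 0.03683235]))
(array([0.56609403, 0.04973024]), np.int64(466), np.float64(0.0011519059006919916), array([0.56642889, 0.04886112, 0.05127284]))
(array([0.56729407, 0.05104739]), np.int64(380), np.float64(0.0005842209268050247), array([0.56728651, 0.05104023, 0.02962893]))
```

View pics/crop4.png

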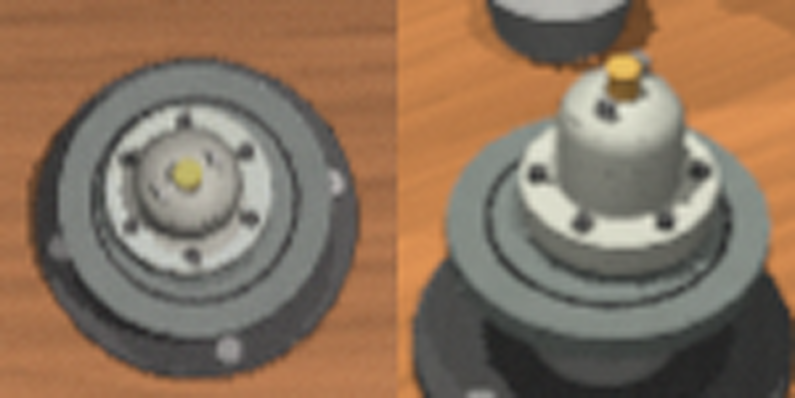

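Request:
move_arm:
  twist:
    - [0,0,-0.104]
    - [0,0,-0.104]
    - [0,0,-0.104]
    - [0,0,-0.104]
    - [0,0,-0.104]
    - [0,0,-0.104]
    - [0,0,-0.104]
    - [0,0,-0.104]
    - [0,0,-0.104]
    - [0,0,-0.104]
  offset:
    - [0.0172,-0.06,0]
    - [0.0172,-0.12,0]
    - [0.0172,-0.18,0]
    - [0.0172,-0.23,0]
    - [0.0172,-0.261,0]
    - [0.0172,-0.261,-0.04]
    - [0.0172,-0.261,-0.08]
    - [0.0172,-0.261,-0.1207]
    - [0.0172,-0.261,-0.1207]
    - [0.0172,-0.261,-0.1207]
  fingers: [-1,-1,-1,-1,-1,-1,-1,-1,-1,-1]

```text
time: 7.55
eef_pos: [0.6201, 0.1101, 0.0652]
tcp_rot: [[0.708, -0.707, 0.002], [-0.707, -0.708, 0.0], [0.002, -0.002, -1.0]]
contact_force: [0.8, 0.1, 0.4]
finger_gap: -0.0004
```

Request:
move_arm:
  twist:
    - [0,0,0]
    - [0,0,0]
    - [0,0,0]
    - [0,0,0]
    - [0,0,0]
    - [0,0,0]
    - [0,0,0]
    - [0,0,0]
    - [0,0,0]
    - [0,0,0]
  offset:
    - [-0.01,-0.01,0]
    - [-0.02,-0.02,0]
    - [-0.029,-0.029,0]
    - [-0.033,-0.033,0]
    - [-0.035,-0.035,0]
    - [-0.036,-0.036,0]
    - [-0.037,-0.037,0]
    - [-0.038,-0.038,0]
    - [-0.0388,-0.0388,0]
    - [-0.0388,-0.0388,0]
  fingers: [-1,-1,-1,-1,-1,-1,-1,-1,-1,-1]

```text
time: 8.55
eef_pos: [0.5912, 0.081, 0.0653]
tcp_rot: [[0.708, -0.707, 0.003], [-0.707, -0.708, 0.0], [0.002, -0.002, -1.0]]
contact_force: [1.4, 1.1, 1.2]
finger_gap: 0.0001
```

Request:
move_arm:
  twist:
    - [0,0,0]
    - [0,0,0]
    - [0,0,0]
    - [0,0,0]
    - [0,0,0]
    - [0,0,0]
    - [0,0,0]
    - [0,0,0]
    - [0,0,0]
    - [0,0,0]
  offset:
    - [0.01,0.01,0]
    - [0.035,0.035,0]
    - [0.045,0.06,0.05]
    - [0.045,0.1,0.1]
    - [0.045,0.16,0.12]
    - [0.03,0.22,0.12]
    - [0.02,0.28,0.12]
    - [0.02,0.3,0.12]
    - [0.02,0.3,0.12]
    - [0.02,0.3,0.12]
  fingers: [-1,-1,-1,-1,-1,-1,-1,-1,-1,-1]

```text
time: 9.55
eef_pos: [0.6064, 0.3055, 0.1548]
tcp_rot: [[0.708, -0.707, 0.002], [-0.707, -0.708, -0.0], [0.002, -0.001, -1.0]]
contact_force: [0.6, -1.1, 0.6]
finger_gap: -0.0002
```

```bash
python3 m.py s5
python3 - <<'E'
from h import *
f=grab('top','top5'); print(ring(f,[.5655,.0495]),plate(f,[.5655,.0495]),flange(f,[.566,.05]),sep='\n')
a=cv2.imread('pics/top5.png')[155:230,245:320]; b=cv2.imread('pics/s5.png')[175:250,245:320]
cv2.imwrite('pics/crop5.png',cv2.resize(np.hstack([a,b]),None,fx=5.3,fy=5.3,interpolation=2))
E
```

```text
ring [562.4655131   51.68552766] plate [563.47932997  50.67517219] 530 fl [562.38614258  51.41515476] 338 0.883457906917299 off [-1.09318739  0.73998256]
[0.60654988 0.30492002 0.15497676] [0.48814598 0.10724096 0.90561278]
(array([0.56530024, 0.04981544]), np.int64(3749), np.float64(0.0010415233901011505), array([0.56529915, 0.04982069, 0.03686821]))
(array([0.56606914, 0.049751  ]), np.int64(465), np.float64(0.0011753968274441733), array([0.56637178, 0.04881908, 0.05130422]))
(array([0.56581449, 0.04945975]), np.int64(392), np.float64(0.00046045113690593837), array([0.56581923, 0.04946233, 0.02978835]))
```

View pics/crop5.png

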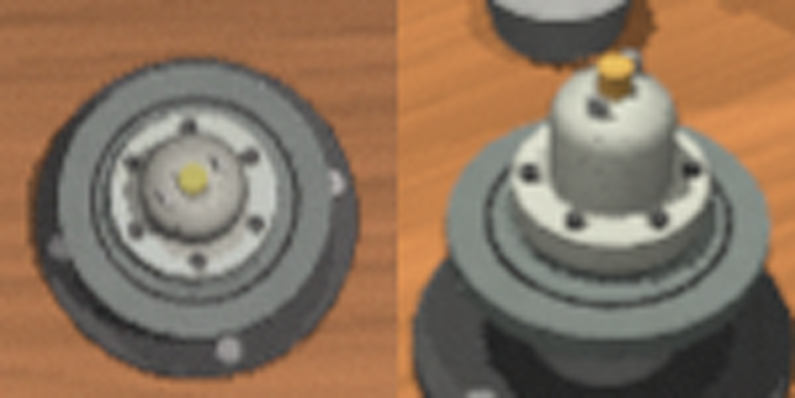

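```bash
python3 -c "
from h import *
print(ctrl.job_done()); print(ctrl.get_obs()['time'])"
```

```text
the job is handed in; nothing more can be done
None
the job is handed in; nothing more can be done
```

I centred the boiler on the smaller pedestal and handed the job in. It stands upright, with the robot clear of it. I pushed only the flange from outside with shut fingertips: about 23 mm in stages from one side, then a 2 mm correcting tap. It took about 10 s of the 38 s limit, and contact forces stayed below about 3 N at the end of each move.

- **Centring:** measured against the marked circle, the boiler is off by about (+0.5, −0.4) mm in the top view and (−0.1, −0.3) mm in the scene view.
- **Disagreement:** the fits to the plate edge are noisier. In the scene view they give (−1.1, +0.7) mm, against (−0.3, −0.3) mm from above. I trusted the circle, so I take centring to be within about 1 mm.
- **Other parts:** the path kept clear of the other parts. I did not measure their positions again at the end.

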